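Load a grinding jar into the bench ball mill

ROBOT

A 6-joint arm with a two-finger parallel gripper is mounted at the origin on the work surface. World frame = base frame: x ahead of the robot, y to its left, z up, the work surface at z = 0. Lengths are in m, angles in rad, forces in N, time in s.
With the tool pointing down it reaches from about 0.425 to 0.95 m from the base axis. Payload 3.5 kg.
Tool frame: the origin (TCP) lies at the very end of the fingers, on their centre line; the grasp point (between the pads) lies 19 mm behind it; z points along the fingers, y is the line along which they close (so a half turn about z gives the same grasp; the last joint's range is limited). The gripper opens to 85 mm and grips with 20 to 120 N. Pads are 22 mm wide; open, the fingers measure 114 mm over their backs; the gripper's body (76 mm by 85 mm) begins 54 mm behind the grasp point. The pads swing forward as they close: fully open they stand 13 mm farther back than shut.
Start: joints at [-1.363, 0.286, 1.577, -0, 1.279, -0.15], TCP at [0.236, -0.632, 0.231] pointing down, gripper open.
Joint ranges: [-2.77, 2.77], [-0.9, 2.22], [0.21, 2.48], [-1.53, 4.67], [0.24, 2.81], [-2.84, 2.84]. Speed limits (rad/s): [2.79, 2.79, 3.14, 3.14, 3.14, 3.14].

INTERFACE

Orientations are given as a unit quaternion [x, y, z, w].
In Python, from plant import ctrl gives the robot as it stands.
- The arm moves only by the shell command python3 inch.py 'ROWS' [FORCE]. ROWS is a JSON list of rows, 1 to 10 of them, each of 7 numbers: dx, dy, dz in m, then a rotation vector rx, ry, rz in rad, then the opening from 0.0 (shut) to 1.0 (fully open); each row is the pose to reach, as a shift and turn from the pose commanded when the command began, along the tool's axes at that moment; what a row does not reach only later rows make up. A row lasts 1/8 s, in which the tool goes at most 0.0625 m and 0.188 rad, less where a joint would pass 70% of its speed; a pose out of reach is approached as far as the arm can. The fingers move at their own pace and stop on an object; FORCE is the grip in N (left out, the last holds). Time passes only in rows, so rows that do not move let the fingers close. It prints the time, the measured TCP pose, the force, the opening and the grip force at its end.
- ctrl.get_state(): the state, without advancing time (a new reading comes with each control period).
- ctrl.read_camera(name): name is "scene" or "top" or "wrist"; returns a dict with "pixels" (480x640x3 uint8, red, green, blue), "camera_matrix" (3x3 intrinsics, pixels), "xyz" and "orientation" of the camera in the world. Camera axes: x right, y down, z forward; pixel columns grow to the right and rows downward; lengths in m; the calibration is good to about 2 mm. A picture is of the moment at which its call begins. There is no depth.
- ctrl.sign_off(): hands the job in; it is judged then, once.
The state is a dict: "time": time; "qpos": joint angles; "dq": joint speeds; "joint_efforts": joint torques, N m; "eef_pos": TCP position; "tcp_rot": TCP orientation; "contact_force": force on the tool from outside, world axes, zero at the start; "wrist_torque": the same for the moment, N m; "opening": opening from 0.0 (shut) to 1.0 (fully open); "finger_force": force on a finger pad.
Only numpy, scipy, OpenCV 4.12 (cv2) and the standard library are available. Lean on these libraries where they do the work, as an engineer would, in place of code of your own. Each camera call takes 0.05 s, during which the arm holds its last target. There are 200 camera calls.

TASK

Load the jar with the blue lid into the ball mill: swing the hood right back until it rests against its stop, then lower the jar gently (do not drop it) into the conical steel seat so that it sits fully home and upright. While it sits there, rock it about five degrees to check that it has not wedged and let it settle back upright, then close the hood completely without slamming it. Do not disturb the other jars or anything else on the bench.

Things in the scene. Friction and masses are not known exactly. Their poses are not given: they have to be found in the camera images.
- mill: Ball mill, white housing 340 mm deep (its x) and 210 wide (y), fixed. Origin on the bench under its middle; x points to its back, z up. At x -170 to -85 a console with a screen slopes up from 45 to 78 mm above the bench. Behind it an open well, 135 x 150 mm, centred at x +3, rim 110 mm high, holds the seat under the hood. The rear deck, 92 mm high, carries two rubber bumpers: the hood's stop.
- hood (a joint): Angle of the mill's hood, rad: 0 closed, grows as it swings up and back, 1.75 at its stop, just past upright. Friction hinge without spring: it stays where it is left; 3 to 6 N at the lip swing it up. Starts closed or a little ajar. The hood is a white shell, 4 mm walls, open below, clear window in its top; closed it reaches from the hinge 170 mm forward, 200 wide, 75 high above the hinge's level.
- hinge (a point): Point on the hood's hinge axis, middle of its width; fixed in the mill at x +90, y 0, 112 mm above the bench. The axis lies along the mill's y; the point's axes are the mill's.
- lip (a point): Middle of the outer edge of the hood's blue pull lip, 205 mm from the hinge; turns with the hood (axes as the mill's when closed). The lip is a shelf on the lower edge of the hood's front wall: 130 mm wide, 6 thick, sticking out 35 from that wall, underside level with the hinge when closed. Below the closed lip 34 to 46 mm are free above the console.
- seat (a point): Where the centre of the jar's underside lies when it is fully seated: on the axis of the steel conical cup in the well, 66 mm above the bench, 85 mm in front of the hinge; axes as the mill's. The cup's rim is 20 mm above this point, 24 mm below the rim of the well, 83 mm wide outside. The cone slopes 37 degrees from its axis, fits the jar's foot and does not jam.
- jar_blue: The jar to load: steel with blue lid and knob, closed, 0.4 to 0.8 kg. Origin at the centre of its underside, z up its axis. Tapered foot 38 mm wide at z 0 to 68 at z 20; steel body 68 wide to z 60; lid 69 wide, z 60 to 78; round knob to lift it by, 26 wide, z 78 to 108. Stands in the tray about 90 mm from its neighbours.
- jar_orange: A jar of the same shape with orange lid and knob, a bystander in the tray.
- jar_green: A jar of the same shape with green lid and knob, a bystander in the tray.
- tray: Fixed aluminium tray in which the three jars stand in a row along its y, in any order: 120 x 300 mm, floor 5 mm above the bench, wall 16 mm high. Origin on the bench under its middle.
- bearing: Bystander: loose steel ring, 64 mm wide, 22 mm high, origin under its middle.
- brush: Bystander: brush lying on the bench, 170 mm long along its x.
- scoop: Bystander: steel spoon lying on the bench, 160 mm long along its x.
- balls: Bystander: amber jar with white cap, 60 mm wide, 85 mm high, origin under its middle.

How it is judged:
By the outcome, as a careful person would: the job done as asked, in the order asked, and still so for the second after the job is handed in, with the robot touching nothing.
It also fails if it takes over 72 s, if anything falls off the work surface, if the arm or the gripper's body presses on something with over 40 N, if the wrist force passes 120 N, or if a joint passes its speed limit or range.

## Working session

There is one attempt and no reset: what is moved stays moved. The work goes in short steps, Python scripts to look and compute and a shell command to move; the robot and the scene stay as the last step left them, time stands still between calls to the robot, and variables do not carry over. Pictures are saved under pics/ and viewed, at most 10 in all, crops included, and the job is handed in when it is done.

```bash
ls; mkdir -p pics; python3 - <<'E'
from plant import ctrl
import cv2,numpy as np
for n in("scene","top"):
    c=ctrl.read_camera(n); cv2.imwrite(f"pics/{n}0.png",c["pixels"][:,:,::-1]); np.savez(f"{n}0.npz",**c); print(n,c["camera_matrix"].tolist(),c["xyz"],c["orientation"])
s=ctrl.get_state();print(s)
E
```

```text
inch.py
pics
plant.py
scene [[532.6648917046931, 0.0, 323.5392456914092], [0.0, 532.6648917046931, 239.26469300432157], [0.0, 0.0, 1.0]] [1.13532264 0.24551571 0.64201736] [ 0.48107199  0.7644276  -0.36809967 -0.22073245]
top [[501.68543195850435, 0.0, 318.58213305143397], [0.0, 501.68543195850435, 231.66484881942498], [0.0, 0.0, 1.0]] [ 0.38452094 -0.04602322  0.94307177] [-0.69457124  0.71351758 -0.06064872  0.06917508]
{'time': 0.1, 'qpos': array([-1.36299761e+00,  2.87125322e-01,  1.57802456e+00, -3.31943633e-05,
        1.27858362e+00, -1.49988482e-01]), 'dq': array([ 0.00187846, -0.0019422 , -0.00402212,  0.00063708, -0.0012723 ,
        0.00075834]), 'joint_efforts': array([ 1.21253855e-03, -4.07295692e+01, -2.93700331e+01, -1.38588725e-04,
        3.42876745e-03, -1.33335551e-06]), 'eef_pos': array([ 0.23629143, -0.63166275,  0.23005659]), 'tcp_rot': array([ 9.84039751e-01,  1.77945560e-01, -4.68182945e-05, -1.06951857e-03]), 'contact_force': array([0.15290776, 0.18461226, 0.11682657]), 'wrist_torque': array([-0.02407252,  0.01231495,  0.05856949]), 'finger_force': 0.0, 'opening': 0.9962204070573173}
```

View pics/scene0.png

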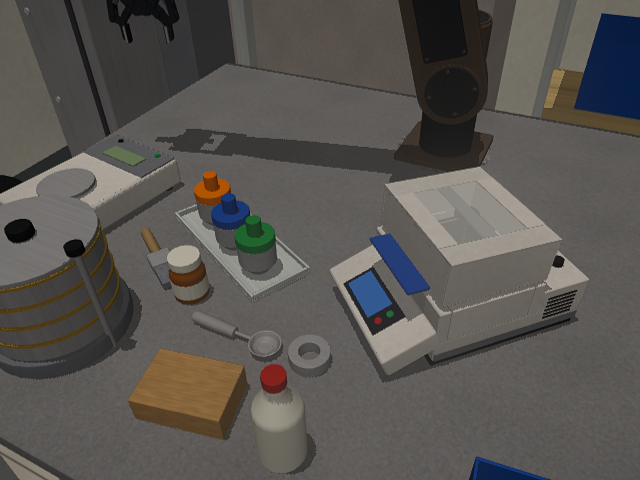

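View pics/top0.png

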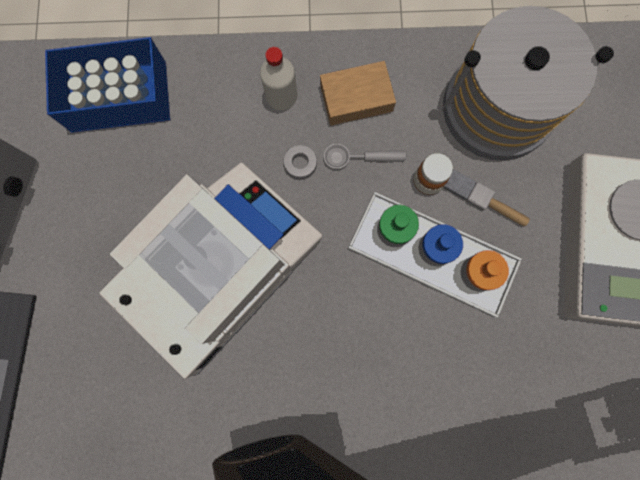

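The scene view shows the mill at right, with its blue lip at about (400,263), and the jars in a row with blue in the middle, lid at (231,212). In the top view the lip is at about (250,217), the blue knob at (446,241) and the mill's rear deck corners at (101,293) and (187,377). Next I measure by colour.

```bash
cat > h.py <<'E'
import numpy as np,cv2
from scipy.spatial.transform import Rotation as R
def ray(c,p):
    K=c["camera_matrix"]; d=R.from_quat(c["orientation"]).apply(np.linalg.solve(K,[p[0],p[1],1.])); return np.array(c["xyz"]),d/np.linalg.norm(d)
def plane(c,p,z):
    o,d=ray(c,p); return o+d*(z-o[2])/d[2]
def tri(c1,p1,c2,p2):
    o1,d1=ray(c1,p1);o2,d2=ray(c2,p2)
    t=np.linalg.lstsq(np.stack([d1,-d2],1),o2-o1,rcond=None)[0]
    a=o1+d1*t[0];b=o2+d2*t[1]; return (a+b)/2,np.linalg.norm(a-b)
def proj(c,X):
    q=R.from_quat(c["orientation"]).inv().apply(np.array(X)-c["xyz"]); u=(c["camera_matrix"]@q.T).T; return u[...,:2]/u[...,2:]
def blobs(c,lo,hi,amin=60):
    hsv=cv2.cvtColor(np.ascontiguousarray(c["pixels"]),cv2.COLOR_RGB2HSV); m=cv2.inRange(hsv,np.array(lo),np.array(hi))
    cs,_=cv2.findContours(m,cv2.RETR_EXTERNAL,cv2.CHAIN_APPROX_NONE)
    return [k for k in cs if cv2.contourArea(k)>amin]
E
python3 - <<'E'
from h import *
np.set_printoptions(precision=4,suppress=True)
for n in("scene","top"):
    c=dict(np.load(n+"0.npz"))
    for k in blobs(c,(105,120,30),(125,255,255)):
        a=cv2.approxPolyDP(k,2.5,True)[:,0].tolist(); m=cv2.moments(k)
        print(n,cv2.contourArea(k),m['m10']/m['m00'],m['m01']/m['m00'],cv2.boundingRect(k),a if len(a)<14 else len(a))
    p=c["pixels"]
    crop=p[170:270,180:300] if n=="scene" else p[150:400,90:340]
    cv2.imwrite(f"pics/{n}crop.png",cv2.resize(crop[:,:,::-1],None,fx=5 if n=="scene" else 2.4,fy=5 if n=="scene" else 2.4,interpolation=cv2.INTER_CUBIC))
E
```

```text
scene 880.5 497.51504826802955 471.5129661177361 (469, 457, 81, 23) [[469, 478], [549, 479], [479, 457], [475, 459]]
scene 1042.0 369.3803582853487 293.4006717850288 (348, 270, 44, 48) [[370, 270], [348, 283], [368, 317], [391, 303]]
scene 1360.5 399.5145167217935 264.1052309200049 (370, 234, 60, 61) [[370, 238], [408, 294], [429, 288], [390, 234]]
scene 917.0 229.53326063249727 212.6535805161759 (211, 194, 39, 36) [[225, 194], [221, 197], [222, 202], [212, 209], [212, 220], [218, 227], [236, 228], [249, 214], [248, 206], [236, 201], [233, 194]]
scene 5096.5 612.8576474050819 68.74806239576179 (574, 14, 66, 105) [[601, 14], [574, 108], [639, 118], [639, 18]]
top 1137.0 442.3847845206684 243.74934036939314 (423, 225, 40, 39) [[438, 225], [425, 235], [423, 248], [429, 258], [444, 263], [458, 255], [462, 243], [454, 228]]
top 2301.0 258.22301897725623 214.68658554251775 (215, 185, 82, 64) [[215, 198], [269, 248], [296, 220], [266, 191], [250, 203], [227, 185]]
top 9535.0 106.4652857891977 84.7316028666317 (45, 38, 125, 94) [[164, 61], [150, 38], [46, 50], [47, 113], [70, 131], [169, 119]]
```

View pics/topcrop.png

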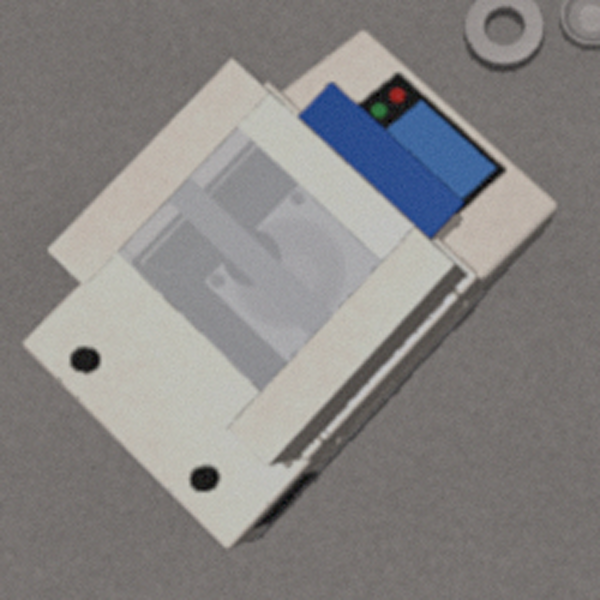

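The crop puts the mill's rear deck corners at full-image (99.6,293) and (185,378), and the console's front corners at (241,162.5) and (322,236). The lip corners are at (228,185), (284,230), (215,198) and (270,249), and the bumpers at about (125,300) and (175,349).

```bash
python3 - <<'E'
from h import *
np.set_printoptions(precision=4,suppress=True)
S=dict(np.load("scene0.npz"));T=dict(np.load("top0.npz"))
L={}
for n,t,s in(("outB",(228.3,185),(408,294)),("outA",(284,230.5),(370,238)),("inB",(215,198),(429,288)),("inA",(270.4,249),(390,234))):
    L[n]=tri(T,t,S,s)[0]; print(n,*tri(T,t,S,s))
rl=plane(T,(185,378),.092); rr=plane(T,(99.6,292.9),.092); f1=plane(T,(241.3,162.5),.045); f2=plane(T,(322,236.3),.045)
print("rear",rr,rl,np.linalg.norm(rr-rl),"front",f1,f2,np.linalg.norm(f1-f2))
mid=(rr+rl+f1+f2)/4; x=((rr+rl)-(f1+f2))/2; x[2]=0;print("len",np.linalg.norm(x));x/=np.linalg.norm(x)
yw=(rl-rr); yw/=np.linalg.norm(yw); yf=f2-f1
print("mill c",mid,"yaw",np.arctan2(x[1],x[0]),"yaw from rear/front edges",np.arctan2(yw[1],yw[0]),np.arctan2(yf[1],yf[0]))
hin=mid+.09*x;hin[2]=.112; 
for n in L: d=L[n]-hin; print(n,"along -x",-d@x,"y",d@np.cross([0,0,1],x),"z",d[2],"ang",np.arctan2(d[2],-d@x))
# jar lid tops & knobs
for name,lo,hi in(("blue",(105,120,30),(125,255,255)),("orange",(5,150,60),(20,255,255)),("green",(50,100,30),(85,255,255))):
    ks=[]
    for c,box in((S,(180,150,310,290)),(T,(360,190,530,310))):
        b=[k for k in blobs(c,lo,hi) if box[0]<k[:,0,0].mean()<box[2] and box[1]<k[:,0,1].mean()<box[3]]
        k=max(b,key=cv2.contourArea)[:,0]; ks.append(k); print(name,cv2.boundingRect(k))
E
```

```text
outB [0.6226 0.1135 0.1209] 0.00022933165447019802
outA [0.5393 0.0211 0.127 ] 0.004113133381068211
inB [0.6001 0.1359 0.1218] 0.0006484477810792484
inA [0.5101 0.0438 0.1212] 0.002631411875215341
rear [0.4477 0.3367 0.092 ] [0.3047 0.1879 0.092 ] 0.20638434169140454 front [0.6875 0.104  0.045 ] [ 0.5429 -0.0433  0.045 ] 0.2064171065846714
len 0.33304601860789756
mill c [0.4957 0.1463 0.0685] yaw 2.371289618560718 yaw from rear/front edges -2.3366105389420464 -2.3466813335543972
outB along -x 0.2038945986932661 y -0.06479401462583755 z 0.00888897906424195 ang 0.04356836350318934
outA along -x 0.20850546815497908 y 0.05956130443017503 z 0.01495763622229511 ang 0.07161470010372697
inB along -x 0.17219705246127517 y -0.06526950771296976 z 0.009779475439509785 ang 0.056731410058534625
inA along -x 0.17171239833848845 y 0.0635646913831907 z 0.009216688431315942 ang 0.05362369071737425
blue (211, 194, 39, 36)
blue (423, 225, 40, 39)
orange (194, 171, 37, 34)
orange (467, 251, 41, 39)
green (235, 215, 40, 39)
green (379, 205, 39, 39)
```

View pics/scenecrop.png

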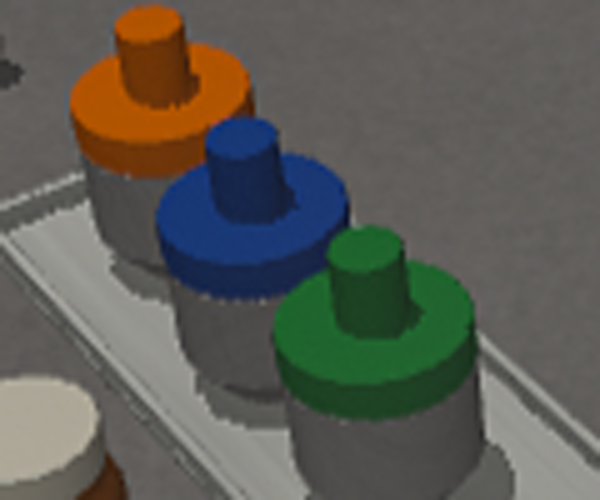

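The scene crop shows the blue knob top at about full-image (228.6,197.4), between orange and green. Next come tight numbers for the jars and obstacles, and the deltas to a pose in front of the lip. The plan is closed fingers tilted 45°, lifting the lip from below.

```bash
cat >> h.py <<'E'
YAW=2.371; C=np.array([.4957,.1463,0]); MX=np.array([np.cos(YAW),np.sin(YAW),0]); MY=np.cross([0,0,1],MX); Z=np.array([0,0,1.])
def mill(x,y,z): return C+MX*x+MY*y+Z*z
def tool(tilt,xd=MX):  # tool x along xd when down; tilt leans z towards xd
    yd=np.cross(-Z,xd); B=R.from_matrix(np.stack([xd,yd,-Z],1)); return B*R.from_rotvec([0,tilt,0])
def delta(s,p,rot=None):
    r=R.from_quat(s["tcp_rot"]); d=r.inv().apply(np.array(p)-s["eef_pos"]); rv=(r.inv()*rot).as_rotvec() if rot is not None else 0
    print("shift",np.round(d,4),"rotvec",np.round(rv,3),"dist",round(float(np.linalg.norm(d)),3),"rows",int(np.ceil(max(np.linalg.norm(d)/.0625,np.linalg.norm(rv)/.188))))
E
python3 - <<'E'
from h import *
from plant import ctrl
np.set_printoptions(precision=4,suppress=True)
S=dict(np.load("scene0.npz"));T=dict(np.load("top0.npz"))
for nm,p,z in(("bottle base",(283,108),0),("cap",(274,55),.15),("bear",(300,162),.022),("greenlid",(399,225),.083),("bluelid",(442.4,243.7),.083),("orlid",(488,271),.083),("potTop",(535,45),.15)): print(nm,plane(T,p,z))
# jar axis: try candidates of lid-height centre and knob
print("knob tri",tri(T,(446,241.5),S,(228.6,197.4)))
print("lip mid",mill(-.115,0,.112))
s=ctrl.get_state(); delta(s,mill(-.19,0,.26),tool(0)); delta(s,mill(-.19,0,.26),tool(np.pi/4))
cv2.imwrite("pics/jt.png",cv2.resize(T["pixels"][190:320,340:530,::-1],None,fx=4,fy=4,interpolation=cv2.INTER_CUBIC))
E
```

```text
bottle base [0.8143 0.028  0.    ]
cap [0.8438 0.0306 0.15  ]
bear [ 0.6928 -0.0049  0.022 ]
greenlid [ 0.5524 -0.1782  0.083 ]
bluelid [ 0.5174 -0.2513  0.083 ]
orlid [ 0.468  -0.3256  0.083 ]
potTop [ 0.8473 -0.4179  0.15  ]
knob tri (array([ 0.5173, -0.2522,  0.1092]), np.float64(0.0018958369715741826))
lip mid [0.5782 0.0662 0.112 ]
shift [ 0.5968 -0.4662 -0.0288] rotvec [-0.001 -0.002 -2.013] dist 0.758 rows 13
shift [ 0.5968 -0.4662 -0.0288] rotvec [ 0.783  0.494 -1.893] dist 0.758 rows 13
```

View pics/jt.png

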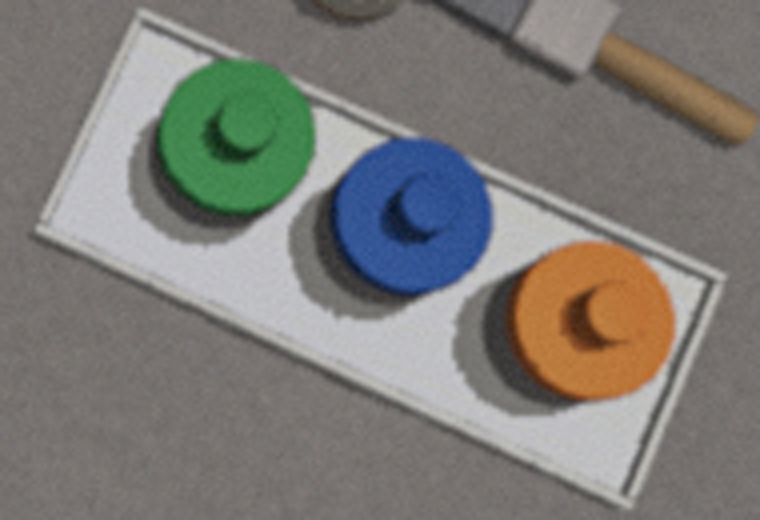

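The top crop shows the blue knob centre at full-image (448,240.5), with neighbours about 83 mm away on both sides. Moving to the front of the lip.

```bash
python3 inch.py '[[0.06,-0.047,-0.03,0,0,-0.18,0],[0.12,-0.093,-0.03,0,0,-0.36,0],[0.18,-0.14,-0.03,0,0,-0.54,0],[0.24,-0.187,-0.03,0,0,-0.72,0],[0.3,-0.233,-0.03,0,0,-0.9,0],[0.36,-0.28,-0.03,0,0,-1.08,0],[0.42,-0.327,-0.03,0,0,-1.26,0],[0.48,-0.373,-0.03,0,0,-1.44,0],[0.54,-0.42,-0.03,0,0,-1.62,0],[0.597,-0.466,-0.03,0,0,-1.8,0]]' 40; python3 - <<'E'
from h import *
from plant import ctrl
s=ctrl.get_state(); print(s["qpos"]); delta(s,mill(-.19,0,.25),tool(np.pi/4))
E
```

```text
time: 1.35
eef_pos: [0.562, -0.1017, 0.2609]
tcp_rot: [0.47, 0.883, -0.0, -0.0]
contact_force: [0.8, 0.2, 0.3]
opening: -0.005
finger_force: 0.0
[-3.56594534e-01  3.61689964e-02  1.80507573e+00 -1.51492046e-04
  1.30073235e+00 -9.49549688e-01]
shift [0.0568 0.1227 0.0109] rotvec [ 0.081  0.782 -0.197] dist 0.136 rows 5
```

```bash
python3 inch.py '[[0,0,0,0,0,0,0]]'; python3 - <<'E'
from h import *
from plant import ctrl
s=ctrl.get_state(); print(s["qpos"]); delta(s,mill(-.19,0,.25),tool(np.pi/4))
E
```

```text
time: 1.48
eef_pos: [0.5624, -0.0998, 0.2606]
tcp_rot: [0.469, 0.883, 0.0, -0.001]
contact_force: [-0.7, -1.4, -0.2]
opening: -0.001
finger_force: 0.0
[-3.53507354e-01  3.70170023e-02  1.80478491e+00  7.85575263e-04
  1.30096579e+00 -9.47563949e-01]
shift [0.0553 0.1213 0.0107] rotvec [ 0.081  0.781 -0.196] dist 0.134 rows 5
```

```bash
python3 inch.py '[[0.028,0.06,0,0.04,0.18,-0.09,0],[0.055,0.121,0.01,0.07,0.36,-0.18,0],[0.055,0.121,0.01,0.08,0.54,-0.19,0],[0.055,0.121,0.011,0.081,0.72,-0.196,0],[0.055,0.121,0.011,0.081,0.781,-0.196,0],[0.055,0.121,0.011,0.081,0.781,-0.196,0]]'; python3 - <<'E'
from h import *
from plant import ctrl
s=ctrl.get_state(); print(s["qpos"]); delta(s,mill(-.165,0,.142),tool(np.pi/4)); delta(s,mill(-.108,0,.085),tool(np.pi/4))
E
```

```text
time: 2.22
eef_pos: [0.6314, 0.0074, 0.2478]
tcp_rot: [0.352, 0.854, 0.145, -0.355]
contact_force: [-0.6, -0.3, -0.8]
opening: 0.001
finger_force: 0.0
[-0.28462114  0.52592134  1.36461132  0.36863816  1.94985868 -1.06266806]
shift [-0.0543  0.0052  0.0954] rotvec [ 0.005 -0.001 -0.008] dist 0.11 rows 2
shift [-0.0544  0.0048  0.176 ] rotvec [ 0.005 -0.001 -0.008] dist 0.184 rows 3
```

```bash
python3 inch.py '[[-0.027,0.003,0.04,0,0,0,0],[-0.054,0.005,0.085,0,0,0,0],[-0.054,0.005,0.12,0,0,0,0],[-0.054,0.005,0.15,0,0,0,0],[-0.054,0.005,0.15,0,0,0,0]]'; python3 - <<'E'
from h import *
from plant import ctrl
s=ctrl.get_state(); 
d=s["eef_pos"]-C; print("mill",d@MX,d@MY,d[2]); delta(s,mill(-.108,0,.085),tool(np.pi/4))
c=ctrl.read_camera("scene"); cv2.imwrite("pics/s1.png",cv2.resize(c["pixels"][140:380,300:620,::-1],None,fx=2.2,fy=2.2))
E
```

```text
time: 2.85
eef_pos: [0.5849, 0.061, 0.105]
tcp_rot: [0.35, 0.855, 0.144, -0.355]
contact_force: [0.7, 0.3, -0.4]
opening: 0.001
finger_force: 0.0
mill -0.1234103821115228 -0.0009413774146798066 0.10495500309118144
shift [-0.0032 -0.001   0.025 ] rotvec [ 0.002 -0.001 -0.005] dist 0.025 rows 1
```

View pics/s1.png

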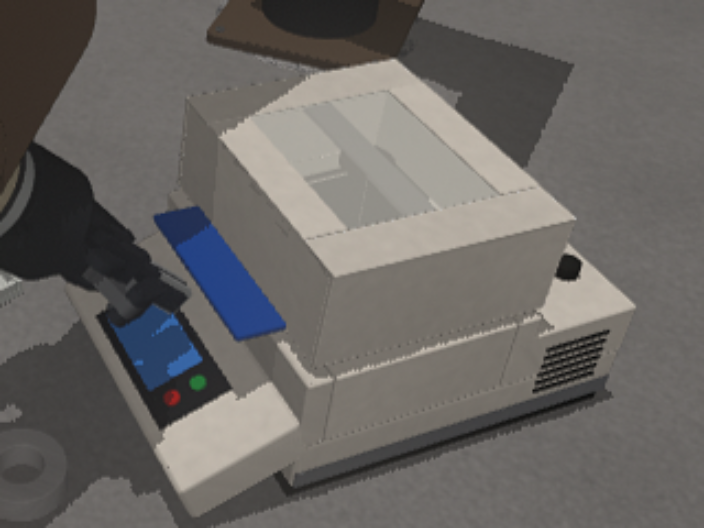

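The crop shows the closed fingertip at about crop (170,300), just in front of the lip's edge and clear of the console. Inserting it under the lip, then computing the lift arc.

```bash
python3 inch.py '[[-0.002,-0.001,0.013,0,0,0,0],[-0.003,-0.001,0.025,0,0,0,0],[-0.003,-0.001,0.025,0,0,0,0]]'; cat > arc.py <<'E'
from h import *
from plant import ctrl
import sys
def corner(t):
    e=lambda r:np.array([.09-r*np.cos(t),.112+r*np.sin(t)])
    return e(.205)+.012*np.array([.707,-.707]) if t<.785 else e(.193)
s=ctrl.get_state();print(s["contact_force"],s["qpos"]); d=s["eef_pos"]-C; print("mill",d@MX,d@MY,d[2])
for t in map(float,sys.argv[1:]):
    c=corner(t)-.0078; print(t,end=" "); delta(s,mill(c[0],0,c[1]),tool(np.pi/4))
E
python3 arc.py 0 .1 .2 .3 .4 .5 .6 .7 .8
```

```text
time: 3.28
eef_pos: [0.5743, 0.0706, 0.0852]
tcp_rot: [0.35, 0.855, 0.144, -0.354]
contact_force: [-0.2, -0.2, 0.1]
opening: -0.001
finger_force: 0.0
[-0.22106774 -0.15995654  0.11379647] [-0.21955037  0.57650511  1.61600737  0.38376383  1.64726842 -1.12418585]
mill -0.10912270166539882 -0.00041708073972138355 0.08524358839650703
0.0 shift [ 0.0037 -0.0004 -0.0111] rotvec [ 0.004 -0.    -0.005] dist 0.012 rows 1
0.1 shift [ 0.0189 -0.0004 -0.0248] rotvec [ 0.004 -0.    -0.005] dist 0.031 rows 1
0.2 shift [ 0.0354 -0.0005 -0.037 ] rotvec [ 0.004 -0.    -0.005] dist 0.051 rows 1
0.3 shift [ 0.053  -0.0005 -0.0474] rotvec [ 0.004 -0.    -0.005] dist 0.071 rows 2
0.4 shift [ 0.0716 -0.0006 -0.0561] rotvec [ 0.004 -0.    -0.005] dist 0.091 rows 2
0.5 shift [ 0.091  -0.0007 -0.0628] rotvec [ 0.004 -0.    -0.005] dist 0.111 rows 2
0.6 shift [ 0.1109 -0.0008 -0.0676] rotvec [ 0.004 -0.    -0.005] dist 0.13 rows 3
0.7 shift [ 0.1312 -0.0009 -0.0704] rotvec [ 0.004 -0.    -0.005] dist 0.149 rows 3
0.8 shift [ 0.1515 -0.001  -0.0711] rotvec [ 0.004 -0.    -0.005] dist 0.167 rows 3
```

```bash
python3 inch.py '[[0.004,0,-0.007,0,0,0,0],[0.011,0,-0.014,0,0,0,0],[0.019,0,-0.021,0,0,0,0],[0.027,0,-0.027,0,0,0,0],[0.035,0,-0.033,0,0,0,0],[0.053,0,-0.044,0,0,0,0],[0.072,0,-0.052,0,0,0,0]]'; python3 arc.py .4 .5 .6 .7 .8 .9 1.0 1.1 1.2; python3 - <<'E'
from plant import ctrl
import cv2
c=ctrl.read_camera("scene"); cv2.imwrite("pics/s2.png",cv2.resize(c["pixels"][60:380,300:620,::-1],None,fx=1.6,fy=1.6))
E
```

```text
time: 4.15
eef_pos: [0.5653, 0.08, 0.1753]
tcp_rot: [0.35, 0.856, 0.145, -0.353]
contact_force: [3.8, -2.8, -2.3]
opening: 0.001
finger_force: 2.5
[ 3.77967471 -2.81958675 -2.25632358] [-0.20899479  0.44209231  1.62054643  0.39689178  1.76020927 -1.06672838]
mill -0.0961418288201132 -0.0009225878618164528 0.17531193270204212
0.4 shift [-0.0013 -0.0009 -0.0016] rotvec [ 0.005  0.003 -0.005] dist 0.002 rows 1
0.5 shift [ 0.0181 -0.001  -0.0084] rotvec [ 0.005  0.003 -0.005] dist 0.02 rows 1
0.6 shift [ 0.038  -0.001  -0.0132] rotvec [ 0.005  0.003 -0.005] dist 0.04 rows 1
0.7 shift [ 0.0583 -0.0011 -0.0161] rotvec [ 0.005  0.003 -0.005] dist 0.06 rows 1
0.8 shift [ 0.0786 -0.0012 -0.0169] rotvec [ 0.005  0.003 -0.005] dist 0.08 rows 2
0.9 shift [ 0.0978 -0.0013 -0.0157] rotvec [ 0.005  0.003 -0.005] dist 0.099 rows 2
1.0 shift [ 0.1169 -0.0014 -0.0126] rotvec [ 0.005  0.003 -0.005] dist 0.118 rows 2
1.1 shift [ 0.1355 -0.0015 -0.0076] rotvec [ 0.005  0.003 -0.005] dist 0.136 rows 3
1.2 shift [ 0.1536 -0.0016 -0.0008] rotvec [ 0.005  0.003 -0.005] dist 0.154 rows 3
```

View pics/s2.png

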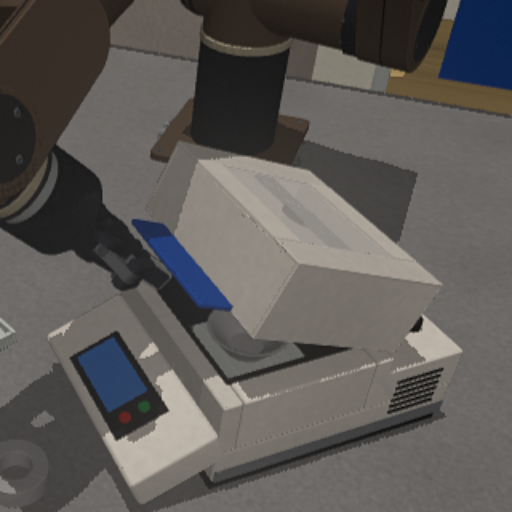

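The picture shows the fingertip at crop (150,275) carrying the lip with the hood about 0.4 rad open, and the cup visible below. Continuing the arc.

```bash
python3 inch.py '[[0.018,-0.001,-0.007,0,0,0,0],[0.038,-0.001,-0.012,0,0,0,0],[0.058,-0.001,-0.015,0,0,0,0],[0.079,-0.001,-0.016,0,0,0,0],[0.098,-0.001,-0.015,0,0,0,0],[0.117,-0.001,-0.012,0,0,0,0],[0.136,-0.001,-0.007,0,0,0,0],[0.154,-0.001,0,0,0,0,0],[0.154,-0.001,0,0,0,0,0]]'; python3 arc.py 1.2 1.3 1.4 1.5 1.6 1.65 1.7 1.75 1.8
```

```text
time: 5.32
eef_pos: [0.4853, 0.1572, 0.2839]
tcp_rot: [0.349, 0.855, 0.145, -0.354]
contact_force: [-1.0, 0.5, -0.4]
opening: -0.002
finger_force: 0.0
[-0.97672044  0.46017547 -0.44627853] [-0.11036847  0.16666819  1.75657835  0.47167926  1.85216281 -0.92451104]
mill 0.015036631690089263 -0.0006239635723517006 0.28386624711542696
1.2 shift [-0.0018 -0.0006 -0.0021] rotvec [ 0.004  0.    -0.002] dist 0.003 rows 1
1.3 shift [ 0.0154 -0.0007  0.0065] rotvec [ 0.004  0.    -0.002] dist 0.017 rows 1
1.4 shift [ 0.0317 -0.0008  0.0168] rotvec [ 0.004  0.    -0.002] dist 0.036 rows 1
1.5 shift [ 0.0469 -0.0008  0.0287] rotvec [ 0.004  0.    -0.002] dist 0.055 rows 1
1.6 shift [ 0.0609 -0.0009  0.0421] rotvec [ 0.004  0.    -0.002] dist 0.074 rows 2
1.65 shift [ 0.0673 -0.001   0.0493] rotvec [ 0.004  0.    -0.002] dist 0.083 rows 2
1.7 shift [ 0.0734 -0.001   0.0568] rotvec [ 0.004  0.    -0.002] dist 0.093 rows 2
1.75 shift [ 0.0791 -0.0011  0.0645] rotvec [ 0.004  0.    -0.002] dist 0.102 rows 2
1.8 shift [ 0.0844 -0.0011  0.0726] rotvec [ 0.004  0.    -0.002] dist 0.111 rows 2
```

```bash
python3 inch.py '[[0.015,-0.001,0.006,0,0,0,0],[0.032,-0.001,0.017,0,0,0,0],[0.047,-0.001,0.029,0,0,0,0],[0.061,-0.001,0.042,0,0,0,0],[0.067,-0.001,0.049,0,0,0,0],[0.073,-0.001,0.057,0,0,0,0],[0.079,-0.001,0.064,0,0,0,0]]'; python3 arc.py 1.75 1.78 1.8 1.85;  python3 - <<'E'
from plant import ctrl
import cv2
c=ctrl.read_camera("scene"); cv2.imwrite("pics/s3.png",cv2.resize(c["pixels"][60:380,260:620,::-1],None,fx=1.6,fy=1.6))
E
```

```text
time: 6.2
eef_pos: [0.4134, 0.2266, 0.2926]
tcp_rot: [0.35, 0.855, 0.145, -0.354]
contact_force: [-0.1, -1.7, -0.7]
opening: 0.001
finger_force: 0.7
[-0.14992825 -1.70124014 -0.66638906] [ 0.00428716  0.01789431  1.89987773  0.53618258  1.80343328 -0.82182772]
mill 0.11500499614470124 -0.00026823825996650185 0.29260628310228043
1.75 shift [ 0.0022 -0.0003  0.0001] rotvec [ 0.004  0.002 -0.005] dist 0.002 rows 1
1.78 shift [ 0.0054 -0.0003  0.0049] rotvec [ 0.004  0.002 -0.005] dist 0.007 rows 1
1.8 shift [ 0.0075 -0.0003  0.0081] rotvec [ 0.004  0.002 -0.005] dist 0.011 rows 1
1.85 shift [ 0.0124 -0.0004  0.0164] rotvec [ 0.004  0.002 -0.005] dist 0.021 rows 1
```

View pics/s3.png

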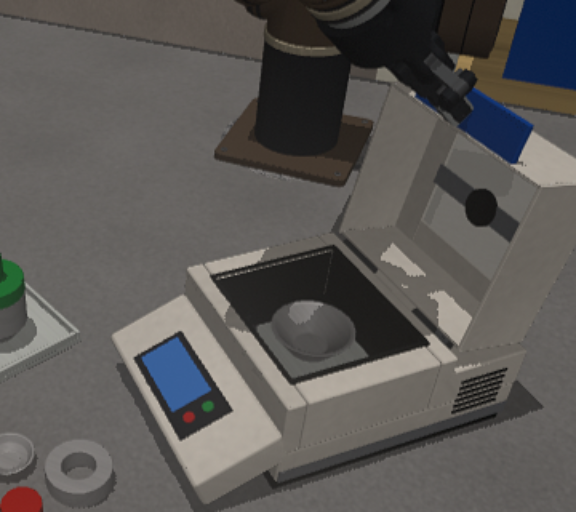

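Hood nearly back, with the finger on the lip at crop (455,115). I push slowly until the stop resists, then check the force.

```bash
python3 inch.py '[[0.003,0,0.001,0,0,0,0],[0.005,0,0.004,0,0,0,0],[0.008,0,0.007,0,0,0,0],[0.009,0,0.009,0,0,0,0],[0.009,0,0.009,0,0,0,0],[0.009,0,0.009,0,0,0,0]]'; python3 arc.py 1.75 1.8
```

```text
time: 7.0
eef_pos: [0.4113, 0.2288, 0.2937]
tcp_rot: [0.355, 0.858, 0.142, -0.343]
contact_force: [18.4, -27.1, 4.9]
opening: -0.001
finger_force: 16.0
[ 18.43086496 -27.09398807   4.87343722] [ 1.25414521e-02  1.77305645e-03  1.90629859e+00  5.28215058e-01
  1.78710165e+00 -8.08706622e-01]
mill 0.11802393290140342 -0.00039395672863776026 0.29365953035345976
1.75 shift [-0.0007 -0.0004 -0.0013] rotvec [ 0.009  0.026 -0.009] dist 0.002 rows 1
1.8 shift [ 0.0048 -0.0005  0.0066] rotvec [ 0.009  0.026 -0.009] dist 0.008 rows 1
```

```bash
python3 inch.py '[[-0.015,0,-0.015,0,0,0,0],[-0.04,0,-0.05,0,0,0,0],[-0.03,0,-0.11,0,0,0,0],[-0.02,0,-0.15,0,0,0,0],[-0.02,0,-0.15,0,0,0,0]]'; python3 - <<'E'
from h import *
from plant import ctrl
s=ctrl.get_state(); a=np.deg2rad(60); delta(s,[.517,-.251,.24],tool(0,np.array([np.cos(a),np.sin(a),0])))
S=ctrl.read_camera("scene");T=ctrl.read_camera("top"); np.savez("scene1.npz",**S);np.savez("top1.npz",**T)
E
```

```text
time: 7.62
eef_pos: [0.4921, 0.1501, 0.3878]
tcp_rot: [0.35, 0.856, 0.146, -0.351]
contact_force: [-0.3, 0.3, -0.1]
opening: -0.003
finger_force: 0.0
shift [-0.3159 -0.2687 -0.1064] rotvec [-0.509 -0.665  1.246] dist 0.428 rows 8
```

```bash
python3 inch.py '[[-0.04,-0.034,-0.013,-0.06,-0.08,0.15,0.7],[-0.08,-0.067,-0.027,-0.12,-0.16,0.3,0.7],[-0.12,-0.1,-0.04,-0.18,-0.24,0.45,0.7],[-0.16,-0.134,-0.053,-0.24,-0.32,0.6,0.7],[-0.2,-0.168,-0.067,-0.3,-0.4,0.75,0.7],[-0.24,-0.2,-0.08,-0.37,-0.48,0.9,0.7],[-0.28,-0.235,-0.093,-0.44,-0.57,1.07,0.7],[-0.316,-0.269,-0.106,-0.509,-0.665,1.246,0.7],[-0.316,-0.269,-0.106,-0.509,-0.665,1.246,0.7],[-0.316,-0.269,-0.106,-0.509,-0.665,1.246,0.7]]'; python3 - <<'E'
from h import *
from plant import ctrl
np.set_printoptions(precision=4,suppress=True)
s=ctrl.get_state(); a=np.deg2rad(60); delta(s,[.517,-.251,.24],tool(0,np.array([np.cos(a),np.sin(a),0])))
print(s["qpos"])
c=ctrl.read_camera("wrist"); np.savez("w1.npz",**c); cv2.imwrite("pics/w1.png",c["pixels"][:,:,::-1])
T=dict(np.load("top1.npz"));S=dict(np.load("scene1.npz"))
print(c["xyz"],proj(c,[[.517,-.251,.113],[.517,-.251,.083]]))
# cup: bright ellipse in the well
m=np.array([mill(.005,0,.086),mill(.005,0,.066)]); print(proj(T,m),proj(S,m))
cv2.imwrite("pics/cup.png",np.hstack([cv2.resize(T["pixels"][170:320,130:280,::-1],(400,400)),cv2.resize(S["pixels"][200:320,380:500,::-1],(400,400))]))
E
```

```text
time: 8.98
eef_pos: [0.5134, -0.2487, 0.2345]
tcp_rot: [0.865, 0.501, -0.003, -0.003]
contact_force: [-0.1, -0.2, -0.6]
opening: 0.702
finger_force: 0.0
shift [-0.0002  0.0042 -0.0055] rotvec [-0.009  0.002  0.003] dist 0.007 rows 1
[-0.6276  0.0597  1.8293 -0.0029  1.2611 -0.1057]
[ 0.5533 -0.1805  0.3772] [[328.8505 231.9829]
 [328.3799 220.4076]]
[[210.5519 264.3153]
 [213.1195 265.6625]] [[455.8964 263.0006]
 [454.1225 272.4497]]
```

View pics/w1.png

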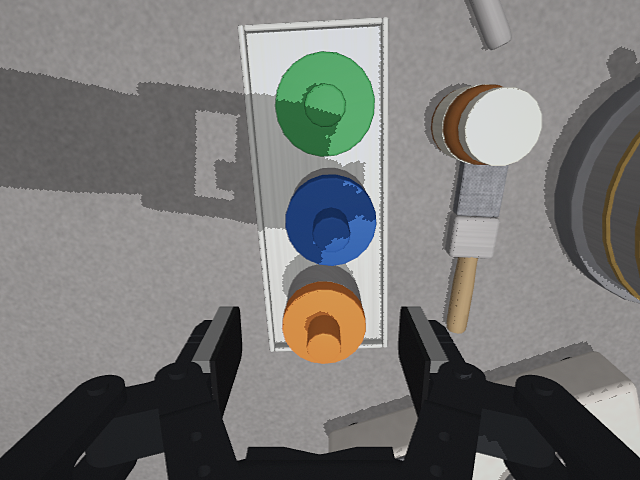

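View pics/cup.png

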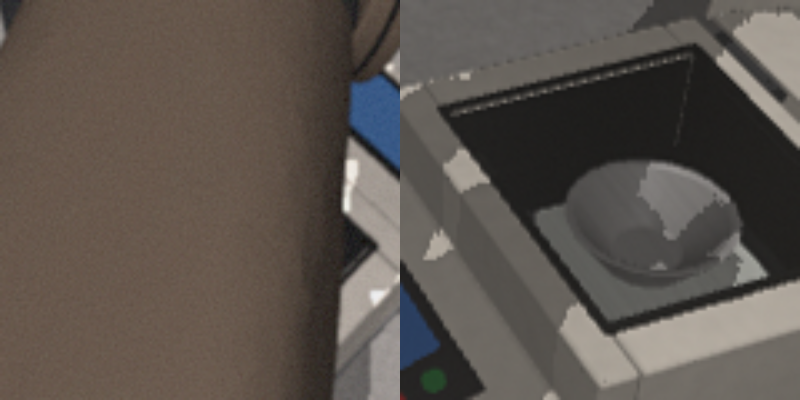

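The wrist view shows the blue knob top at about (332,231), within 3 px of the prediction, and the lid spanning columns 286–377. The scene crop puts the cup rim centre at about full-image (455.9,264.5), against a predicted (455.9,263.0). The top view was blocked by the arm, so I retake it and triangulate.

```bash
python3 - <<'E'
from h import *
from plant import ctrl
np.set_printoptions(precision=4,suppress=True)
T0=dict(np.load("top0.npz"));S0=dict(np.load("scene0.npz"));W=dict(np.load("w1.npz"));S=dict(np.load("scene1.npz"))
print("knob W-T",tri(W,(332,231),T0,(448,240.5)),"W-S",tri(W,(332,231),S0,(228.6,197.4)))
for n,c in(("W",W),("T",T0)):
    k=[k for k in blobs(c,(100,90,20),(125,255,255),500) if cv2.pointPolygonTest(k,(330,222) if n=="W" else (442,244),False)>0][0]
    (x,y),r=cv2.minEnclosingCircle(k); e=cv2.fitEllipse(cv2.convexHull(k)); print(n,(x,y),r,e, plane(c,e[0],.083),plane(c,e[0],.078))
T=ctrl.read_camera("top"); np.savez("top2.npz",**T)
g=cv2.cvtColor(T["pixels"],cv2.COLOR_RGB2GRAY)
cv2.imwrite("pics/cup2.png",cv2.resize(T["pixels"][200:320,150:270,::-1],(600,600),interpolation=cv2.INTER_CUBIC))
E
```

```text
knob W-T (array([ 0.5186, -0.2539,  0.108 ]), np.float64(0.002196295918065555)) W-S (array([ 0.5188, -0.2521,  0.1104]), np.float64(4.3630101744652777e-05))
W (330.31109619140625, 219.58863830566406) 45.8292350769043 ((330.2791442871094, 219.76092529296875), (90.30847930908203, 91.38956451416016), 0.43469133973121643) [ 0.5185 -0.2513  0.083 ] [ 0.5179 -0.2525  0.078 ]
T (442.18035888671875, 243.57762145996094) 20.230533599853516 ((442.2713928222656, 243.71908569335938), (38.43040084838867, 40.361572265625), 74.28760528564453) [ 0.5173 -0.251   0.083 ] [ 0.5181 -0.2522  0.078 ]
```

View pics/cup2.png

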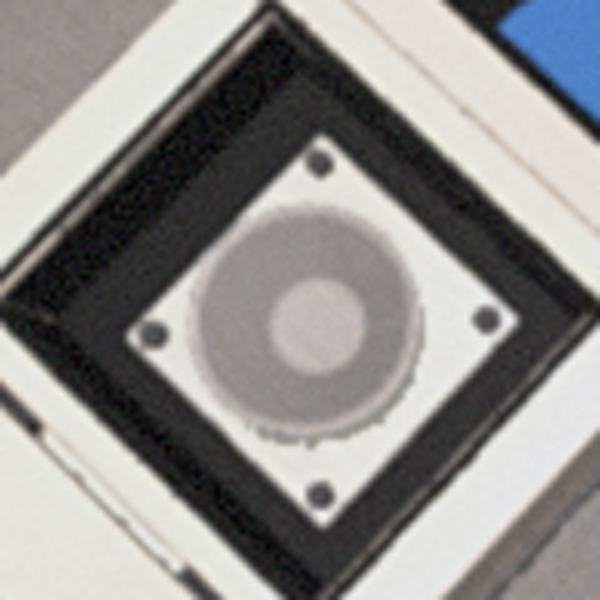

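The retaken view shows the cup rim centre at full-image (210.6,263.8) and its floor at (213.8,265.0), both within 1 px of the prediction.

```bash
python3 - <<'E'
from h import *
from plant import ctrl
np.set_printoptions(precision=4,suppress=True)
T=dict(np.load("top2.npz"));S=dict(np.load("scene1.npz"))
print("seat pred",mill(.005,0,.066),plane(T,(210.6,263.8),.086),plane(T,(213.8,265),.066),tri(T,(210.6,263.8),S,(455.9,264)))
s=ctrl.get_state(); a=np.deg2rad(60); delta(s,[.5183,-.252,.091],tool(0,np.array([np.cos(a),np.sin(a),0])))
E
```

```text
seat pred [0.4921 0.1498 0.066 ] [0.493  0.1497 0.086 ] [0.4933 0.1486 0.066 ] (array([0.4931, 0.1501, 0.0848]), np.float64(0.00024658588034103435))
shift [-0.0002  0.006   0.1448] rotvec [-0.006  0.002  0.003] dist 0.145 rows 3
```

```bash
python3 inch.py '[[0,0.006,0.05,-0.006,0.002,0.003,0.7],[0,0.006,0.09,-0.006,0.002,0.003,0.7],[0,0.006,0.12,-0.006,0.002,0.003,0.7],[0,0.006,0.135,-0.006,0.002,0.003,0.7],[0,0.006,0.145,-0.006,0.002,0.003,0.7],[0,0.006,0.145,-0.006,0.002,0.003,0.7],[0,0.006,0.145,-0.006,0.002,0.003,0.0],[0,0.006,0.145,-0.006,0.002,0.003,0.0],[0,0.006,0.145,-0.006,0.002,0.003,0.0],[0,0.006,0.145,-0.006,0.002,0.003,0.0]]' 70;python3 inch.py '[[0,0,0,0,0,0,0],[0,0,-0.004,0,0,0,0],[0,0,-0.01,0,0,0,0],[0,0,-0.02,0,0,0,0]]'
```

```text
time: 10.32
eef_pos: [0.5195, -0.2536, 0.0935]
tcp_rot: [0.866, 0.499, 0.0, 0.002]
contact_force: [-1.6, 0.5, 6.5]
opening: 0.271
finger_force: 68.6
time: 10.82
eef_pos: [0.5181, -0.2526, 0.111]
tcp_rot: [0.866, 0.499, -0.001, -0.0]
contact_force: [0.0, -0.3, -5.3]
opening: 0.274
finger_force: 68.9
```

```bash
python3 inch.py '[[0,0,-0.03,0,0,0,0],[0,0,-0.07,0,0,0,0],[0,0,-0.11,0,0,0,0],[0,0,-0.14,0,0,0,0],[0,0,-0.15,0,0,0,0],[0,0,-0.15,0,0,0,0]]'; python3 - <<'E'
from h import *
from plant import ctrl
s=ctrl.get_state(); a=np.deg2rad(60); delta(s,[.493,.1497,.26],tool(0,np.array([np.cos(a),np.sin(a),0])))
c=ctrl.read_camera("scene"); np.savez("s4.npz",**c)
E
```

```text
time: 11.58
eef_pos: [0.5188, -0.2529, 0.262]
tcp_rot: [0.866, 0.499, 0.0, 0.001]
contact_force: [0.0, 0.1, -6.0]
opening: 0.276
finger_force: 69.6
shift [ 0.3354 -0.2242  0.0011] rotvec [ 0.002  0.001 -0.002] dist 0.403 rows 7
```

Smooth carry, with gentle acceleration.

```bash
python3 inch.py '[[0.02,-0.014,0,0,0,0,0],[0.06,-0.04,0,0,0,0,0],[0.105,-0.07,0,0,0,0,0],[0.15,-0.1,0,0,0,0,0],[0.195,-0.13,0,0,0,0,0],[0.24,-0.16,0,0,0,0,0],[0.28,-0.187,0,0,0,0,0],[0.315,-0.21,0,0,0,0,0],[0.335,-0.224,0,0,0,0,0],[0.335,-0.224,0,0,0,0,0]]'; python3 inch.py '[[0,0,0,0,0,0,0],[0,0,0,0,0,0,0]]'; python3 - <<'E'
from h import *
from plant import ctrl
s=ctrl.get_state(); a=np.deg2rad(60); delta(s,[.493,.1497,.18],tool(0,np.array([np.cos(a),np.sin(a),0]))); print(s["qpos"])
c=ctrl.read_camera("scene"); np.savez("s5.npz",**c); cv2.imwrite("pics/s5.png",cv2.resize(c["pixels"][0:360,220:640,::-1],None,fx=1.6,fy=1.6))
E
```

```text
time: 12.88
eef_pos: [0.4912, 0.1513, 0.2594]
tcp_rot: [0.866, 0.501, -0.002, 0.0]
contact_force: [-0.0, -1.2, -5.8]
opening: 0.271
finger_force: 69.6
time: 13.12
eef_pos: [0.4928, 0.1485, 0.2607]
tcp_rot: [0.867, 0.499, -0.0, 0.001]
contact_force: [0.2, 0.5, -5.2]
opening: 0.27
finger_force: 69.6
shift [ 0.0012 -0.0005  0.0807] rotvec [ 0.001  0.002 -0.003] dist 0.081 rows 2
[ 0.09644772 -0.0946084   1.9330734  -0.00216161  1.30301816  0.62337723]
```

View pics/s5.png

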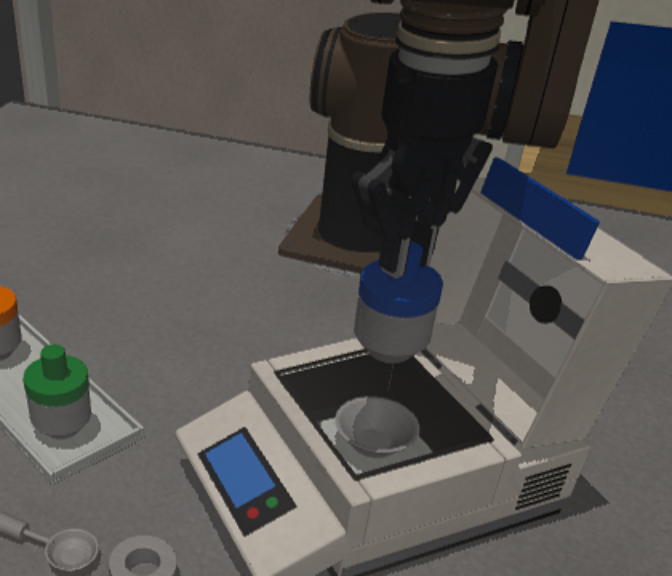

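The jar hangs upright above the cup, clear of the hood and the rim. I have miscounted and gone past the 10-picture limit, so I view no more from here and use only measurements and forces.

```bash
python3 inch.py '[[0.001,-0.001,0.015,0.001,0.002,-0.003,0],[0.001,-0.001,0.035,0.001,0.002,-0.003,0],[0.001,-0.001,0.055,0.001,0.002,-0.003,0],[0.001,-0.001,0.07,0.001,0.002,-0.003,0],[0.001,-0.001,0.08,0.001,0.002,-0.003,0],[0.001,-0.001,0.08,0.001,0.002,-0.003,0]]'; python3 inch.py '[[0,0,0.005,0,0,0,0],[0,0,0.01,0,0,0,0],[0,0,0.014,0,0,0,0],[0,0,0.017,0,0,0,0],[0,0,0.017,0,0,0,0]]'
```

```text
time: 13.92
eef_pos: [0.4922, 0.1503, 0.1803]
tcp_rot: [0.866, 0.501, -0.0, -0.0]
contact_force: [0.4, -0.3, -5.0]
opening: 0.27
finger_force: 69.6
time: 14.55
eef_pos: [0.4926, 0.1504, 0.1639]
tcp_rot: [0.866, 0.501, 0.0, 0.0]
contact_force: [0.9, 0.4, -4.4]
opening: 0.278
finger_force: 69.6
```

```bash
python3 inch.py '[[0,0,0.002,0,0,0,0],[0,0,0.004,0,0,0,0],[0,0,0.006,0,0,0,0],[0,0,0.006,0,0,0,0]]'; python3 inch.py '[[0,0,0.001,0,0,0,0],[0,0,0.002,0,0,0,0],[0,0,0.002,0,0,0,0]]'
```

```text
time: 15.05
eef_pos: [0.4926, 0.1504, 0.158]
tcp_rot: [0.866, 0.501, 0.0, 0.0]
contact_force: [0.3, -0.3, -5.0]
opening: 0.276
finger_force: 69.6
time: 15.42
eef_pos: [0.4931, 0.1504, 0.1564]
tcp_rot: [0.866, 0.501, 0.001, 0.0]
contact_force: [0.7, 0.4, -4.2]
opening: 0.269
finger_force: 69.7
```

```bash
python3 inch.py '[[0,0,0.001,0,0,0,0],[0,0,0.002,0,0,0,0],[0,0,0.002,0,0,0,0]]'; python3 inch.py '[[0,0,0.001,0,0,0,0],[0,0,0.002,0,0,0,0],[0,0,0.002,0,0,0,0]]'
```

```text
time: 15.8
eef_pos: [0.4938, 0.1504, 0.1553]
tcp_rot: [0.866, 0.501, 0.002, 0.001]
contact_force: [0.7, -1.3, 0.4]
opening: 0.27
finger_force: 70.2
time: 16.18
eef_pos: [0.4945, 0.1505, 0.1546]
tcp_rot: [0.866, 0.501, 0.003, 0.001]
contact_force: [0.8, -1.1, 6.5]
opening: 0.276
finger_force: 71.0
```

```bash
python3 inch.py '[[0.001,0.002,0,0,0,0,0],[0.001,0.002,0.001,0,0,0,0],[0.001,0.002,0.002,0,0,0,0],[0.001,0.002,0.002,0,0,0,0]]'
```

```text
time: 16.68
eef_pos: [0.4958, 0.1508, 0.1544]
tcp_rot: [0.866, 0.501, 0.001, -0.0]
contact_force: [-6.0, -1.6, 15.7]
opening: 0.274
finger_force: 72.3
```

```bash
python3 inch.py '[[-0.001,-0.001,-0.003,0,0,0,0],[-0.001,-0.001,-0.003,0,0,0,0]]';  python3 inch.py '[[0,0.0015,-0.0008,0.023,0,0,0],[0,0.003,-0.0015,0.046,0,0,0],[0,0.0045,-0.0023,0.07,0,0,0],[0,0.006,-0.003,0.092,0,0,0],[0,0.006,-0.003,0.092,0,0,0],[0,0.006,-0.003,0.092,0,0,0]]'; python3 - <<'E'
from h import *
from plant import ctrl
s=ctrl.get_state(); print("tilt deg",np.degrees(np.arccos(-R.from_quat(s["tcp_rot"]).apply([0,0,1])[2])))
c=ctrl.read_camera("scene"); np.savez("rock.npz",**c)
E
```

```text
time: 16.92
eef_pos: [0.4945, 0.1502, 0.1546]
tcp_rot: [0.866, 0.5, 0.002, 0.0]
contact_force: [0.3, -0.1, 6.2]
opening: 0.275
finger_force: 70.9
time: 17.68
eef_pos: [0.4984, 0.1469, 0.1555]
tcp_rot: [0.865, 0.5, -0.023, -0.04]
contact_force: [2.6, -0.2, -4.0]
opening: 0.278
finger_force: 69.7
tilt deg 5.28848992960929
```

```bash
python3 inch.py '[[0,-0.0015,0.0008,-0.023,0,0,0],[0,-0.003,0.0015,-0.046,0,0,0],[0,-0.0045,0.0023,-0.07,0,0,0],[0,-0.006,0.003,-0.092,0,0,0],[0,-0.006,0.003,-0.092,0,0,0],[0,-0.006,0.004,-0.092,0,0,0],[0,-0.006,0.004,-0.092,0,0,0]]'; python3 - <<'E'
from h import *
from plant import ctrl
s=ctrl.get_state(); print("tool z",R.from_quat(s["tcp_rot"]).apply([0,0,1]))
c=ctrl.read_camera("scene"); np.savez("seated.npz",**c)
a=dict(np.load("rock.npz"))
for n,q in(("rock",a),("seated",c)):
    for k in blobs(q,(105,120,30),(125,255,255),200):
        x,y,w,h=cv2.boundingRect(k); cx,cy=x+w/2,y+h/2
        if 400<cx<520 and 150<cy<270: e=cv2.fitEllipse(cv2.convexHull(k)); print(n,(x,y,w,h),e)
E
```

```text
time: 18.6
eef_pos: [0.4945, 0.1502, 0.1546]
tcp_rot: [0.866, 0.5, 0.002, 0.001]
contact_force: [1.5, -0.5, 7.8]
opening: 0.275
finger_force: 71.2
tool z [ 3.77023657e-03  9.28643193e-04 -9.99992461e-01]
rock (435, 215, 47, 45) ((458.6094665527344, 237.90902709960938), (43.63056945800781, 47.36083221435547), 87.74329376220703)
seated (437, 215, 47, 44) ((460.18658447265625, 237.19857788085938), (43.98395919799805, 46.97277069091797), 104.27342224121094)
```

```bash
python3 inch.py '[[0,0,0,0,0,0,0.35],[0,0,0,0,0,0,0.5],[0,0,0,0,0,0,0.65],[0,0,0,0,0,0,0.65],[0,0,-0.01,0,0,0,0.65],[0,0,-0.03,0,0,0,0.65],[0,0,-0.07,0,0,0,0.65],[0,0,-0.12,0,0,0,0.65],[0,0,-0.15,0,0,0,0.65]]'; python3 - <<'E'
from h import *
from plant import ctrl
np.set_printoptions(precision=4,suppress=True)
s=ctrl.get_state()
c=ctrl.read_camera("scene"); np.savez("rel.npz",**c)
for k in blobs(c,(105,120,30),(125,255,255),200):
    x,y,w,h=cv2.boundingRect(k)
    if 400<x+w/2<520 and 150<y+h/2<270: print((x,y,w,h),cv2.fitEllipse(cv2.convexHull(k)))
# expected pixel of knob top and lid bbox for upright seated jar
th=np.linspace(0,2*np.pi,60); b=np.array([.4945,.1502,.066])
P=[b+[r*np.cos(t),r*np.sin(t),z] for r,z in((.0345,.06),(.0345,.078),(.013,.108)) for t in th]; q=proj(c,P); print("expect",q.min(0),q.max(0)-q.min(0)); k=proj(c,P[120:]);print("knob exp",k.min(0),k.max(0))
# hood lip location to plan closing
for k in blobs(c,(105,120,30),(125,255,255),200): print(cv2.approxPolyDP(k,2,True)[:,0].tolist()) if len(cv2.approxPolyDP(k,2,True))<9 else 0
E
```

```text
time: 19.77
eef_pos: [0.4939, 0.1502, 0.3069]
tcp_rot: [0.866, 0.501, 0.003, 0.001]
contact_force: [0.3, -0.3, -0.7]
opening: 0.651
finger_force: 0.0
(437, 215, 47, 44) ((460.1262512207031, 237.3262176513672), (43.66144561767578, 47.437583923339844), 100.47119903564453)
expect [436.2154 213.4081] [48.9323 45.9296]
knob exp [455.1024 213.4081] [473.4547 224.1994]
[[469, 478], [549, 479], [479, 457], [475, 459]]
[[371, 271], [349, 282], [368, 317], [391, 303]]
[[528, 99], [521, 120], [583, 161], [594, 138], [534, 100]]
[[601, 14], [574, 108], [639, 118], [639, 18]]
```

The jar's outline matches that of an upright, seated jar to 1–2 px. Now closing: I go over behind the lip with shut fingers tilted 0.35 rad.

```bash
cat > close.py <<'E'
from h import *
from plant import ctrl
import sys
TAU=.35; tx=np.array([np.cos(TAU),np.sin(TAU)])
def tcp(t):
    u=np.array([-np.cos(t),np.sin(t)]);n=np.array([np.sin(t),np.cos(t)]);h=np.array([.09,.112])
    k=h+.205*u+.006*n-.012*np.array([-np.sin(TAU),np.cos(TAU)]) if t>1.22 else h+(.193+.005*(1-t/1.22))*u+.006*n
    return k+.011*tx
s=ctrl.get_state();d=s["eef_pos"]-C; f=s["contact_force"];print("mill",np.round([d@MX,d@MY,d[2]],4),"F mill",np.round([f@MX,f@MY,f[2]],1),"q",np.round(s["qpos"],2))
for a in sys.argv[1:]:
    t,*o=map(float,a.split(",")); p=tcp(t)+(o if o else 0); print(t,np.round(p,4),end=" "); delta(s,mill(p[0],0,p[1]),tool(TAU))
E
python3 inch.py '[[0,0,-0.05,0,0,0,0],[0,0,-0.09,0,0,0,0],[0,0,-0.1,0,0,0,0],[0,0,-0.1,0,0,0,0]]'; python3 close.py 1.75,.02,.1 1.75,.015,0
```

```text
time: 20.32
eef_pos: [0.493, 0.15, 0.4026]
tcp_rot: [0.866, 0.501, 0.001, 0.0]
contact_force: [0.4, 0.4, -0.2]
opening: 0.003
finger_force: 0.0
mill [ 0.0045 -0.0008  0.4026] F mill [-0.  -0.5 -0.2] q [ 0.1  -0.15  1.73  0.    1.56  0.62]
1.75 [0.1669 0.4051] shift [ 0.0392 -0.1576 -0.0027] rotvec [ 0.233  0.297 -1.308] dist 0.162 rows 8
1.75 [0.1619 0.3051] shift [ 0.0378 -0.1528  0.0973] rotvec [ 0.233  0.297 -1.308] dist 0.185 rows 8
```

```bash
python3 inch.py '[[0.005,-0.02,-0.01,0.03,0.037,-0.163,0],[0.01,-0.04,-0.01,0.058,0.074,-0.327,0],[0.015,-0.06,-0.01,0.087,0.11,-0.49,0],[0.02,-0.08,-0.01,0.116,0.15,-0.654,0],[0.025,-0.1,-0.01,0.146,0.186,-0.82,0],[0.03,-0.12,-0.01,0.175,0.223,-0.98,0],[0.035,-0.14,-0.005,0.204,0.26,-1.145,0],[0.039,-0.158,-0.003,0.233,0.297,-1.308,0],[0.039,-0.158,-0.003,0.233,0.297,-1.308,0],[0.039,-0.158,-0.003,0.233,0.297,-1.308,0]]'; python3 close.py 1.75,.02,.1 1.75,.015,0
```

```text
time: 21.58
eef_pos: [0.3756, 0.2623, 0.4045]
tcp_rot: [0.371, 0.912, 0.065, -0.162]
contact_force: [0.5, -0.7, -0.1]
opening: -0.0
finger_force: 0.0
mill [1.670e-01 4.000e-04 4.045e-01] F mill [-0.8  0.2 -0.1] q [ 0.22 -0.23  1.82  0.3   1.74 -0.55]
1.75 [0.1669 0.4051] shift [ 0.0001  0.0004 -0.0007] rotvec [-0.002 -0.001 -0.003] dist 0.001 rows 1
1.75 [0.1619 0.3051] shift [-0.0389  0.0007  0.0915] rotvec [-0.002 -0.001 -0.003] dist 0.099 rows 2
```

```bash
python3 inch.py '[[-0.014,0,0.035,0,0,0,0],[-0.028,0,0.07,0,0,0,0],[-0.037,0,0.087,0,0,0,0],[-0.039,0,0.091,0,0,0,0],[-0.039,0,0.091,0,0,0,0]]'; python3 close.py 1.75 1.65 1.55 1.45 1.35 1.25 1.15 1.05 .95 .85
```

```text
time: 22.2
eef_pos: [0.38, 0.2588, 0.3079]
tcp_rot: [0.37, 0.913, 0.066, -0.161]
contact_force: [-0.1, -0.2, 0.5]
opening: -0.004
finger_force: 0.0
mill [ 1.614e-01 -2.000e-04  3.079e-01] F mill [-0.1  0.2  0.5] q [ 0.21 -0.19  1.96  0.29  1.57 -0.61]
1.75 [0.1469 0.3051] shift [-0.0145 -0.0002 -0.0024] rotvec [ 0.001  0.001 -0.   ] dist 0.015 rows 1
1.65 [0.1266 0.3084] shift [-0.0324 -0.0002 -0.0124] rotvec [ 0.001  0.001 -0.   ] dist 0.035 rows 1
1.55 [0.1062 0.3096] shift [-0.0513 -0.0001 -0.0205] rotvec [ 0.001  0.001 -0.   ] dist 0.055 rows 1
1.45 [0.0857 0.3087] shift [-0.0708 -0.0001 -0.0267] rotvec [ 0.001  0.001 -0.   ] dist 0.076 rows 2
1.35 [0.0654 0.3058] shift [-0.0909 -0.0001 -0.0309] rotvec [ 0.001  0.001 -0.   ] dist 0.096 rows 2
1.25 [0.0455 0.3009] shift [-1.112e-01 -1.000e-04 -3.320e-02] rotvec [ 0.001  0.001 -0.   ] dist 0.116 rows 2
1.15 [0.0269 0.2946] shift [-1.309e-01 -1.000e-04 -3.360e-02] rotvec [ 0.001  0.001 -0.   ] dist 0.135 rows 3
1.05 [0.0092 0.2868] shift [-1.502e-01 -1.000e-04 -3.230e-02] rotvec [ 0.001  0.001 -0.   ] dist 0.154 rows 3
0.95 [-0.0077  0.2772] shift [-1.694e-01 -1.000e-04 -2.900e-02] rotvec [ 0.001  0.001 -0.   ] dist 0.172 rows 3
0.85 [-0.0235  0.2659] shift [-1.881e-01 -1.000e-04 -2.380e-02] rotvec [ 0.001  0.001 -0.   ] dist 0.19 rows 4
```

```bash
python3 inch.py '[[-0.014,0,0,0,0,0,0],[-0.023,0,-0.005,0,0,0,0],[-0.032,0,-0.009,0,0,0,0],[-0.051,0,-0.017,0,0,0,0],[-0.071,0,-0.023,0,0,0,0],[-0.091,0,-0.027,0,0,0,0],[-0.111,0,-0.03,0,0,0,0],[-0.131,0,-0.031,0,0,0,0]]'; python3 close.py 1.15 1.05 .95 .85 .75 .65 .55 .45; python3 - <<'E'
from h import *
from plant import ctrl
c=ctrl.read_camera("scene")
for k in blobs(c,(105,120,30),(125,255,255),150):
    a=cv2.approxPolyDP(k,2,True)[:,0].tolist()
    if len(a)<9: print(a)
# expected lip edge pixels for theta
for t in(1.0,1.1,1.2,1.3): print(t,proj(c,[mill(.09-.205*np.cos(t),y,.112+.205*np.sin(t)) for y in(-.065,.065)]).round(0).tolist())
E
```

```text
time: 23.2
eef_pos: [0.4765, 0.1649, 0.2908]
tcp_rot: [0.37, 0.913, 0.066, -0.161]
contact_force: [0.3, 4.5, 0.9]
opening: 0.0
finger_force: 1.5
mill [0.0268 0.     0.2908] F mill [ 2.9 -3.5  0.9] q [ 0.01 -0.03  1.84  0.24  1.58 -0.82]
1.15 [0.0269 0.2946] shift [ 0.0014  0.     -0.0036] rotvec [0.001 0.    0.   ] dist 0.004 rows 1
1.05 [0.0092 0.2868] shift [-0.0179  0.     -0.0023] rotvec [0.001 0.    0.   ] dist 0.018 rows 1
0.95 [-0.0077  0.2772] shift [-0.0371  0.      0.001 ] rotvec [0.001 0.    0.   ] dist 0.037 rows 1
0.85 [-0.0235  0.2659] shift [-0.0558  0.      0.0061] rotvec [0.001 0.    0.   ] dist 0.056 rows 1
0.75 [-0.0382  0.253 ] shift [-0.074   0.      0.0132] rotvec [0.001 0.    0.   ] dist 0.075 rows 2
0.65 [-0.0515  0.2388] shift [-0.0914 -0.      0.022 ] rotvec [0.001 0.    0.   ] dist 0.094 rows 2
0.55 [-0.0634  0.2232] shift [-0.1079 -0.      0.0325] rotvec [0.001 0.    0.   ] dist 0.113 rows 2
0.45 [-0.0737  0.2065] shift [-0.1233 -0.      0.0447] rotvec [0.001 0.    0.   ] dist 0.131 rows 3
[[469, 478], [549, 479], [479, 457], [475, 459]]
[[370, 270], [348, 283], [368, 317], [391, 303]]
[[601, 14], [574, 108], [639, 118], [639, 18]]
1.0 [[488.0, 180.0], [435.0, 132.0]]
1.1 [[502.0, 170.0], [448.0, 124.0]]
1.2 [[516.0, 161.0], [460.0, 116.0]]
1.3 [[531.0, 153.0], [473.0, 109.0]]
```

```bash
python3 inch.py '[[-0.009,0,-0.002,0,0,0,0],[-0.018,0,-0.001,0,0,0,0],[-0.037,0,0.002,0,0,0,0],[-0.056,0,0.007,0,0,0,0],[-0.074,0,0.014,0,0,0,0],[-0.091,0,0.022,0,0,0,0],[-0.108,0,0.033,0,0,0,0],[-0.123,0,0.045,0,0,0,0]]'; python3 close.py .45 .35 .25 .2 .15 .1 .07 .05 .03 0
```

```text
time: 24.25
eef_pos: [0.5481, 0.0952, 0.2055]
tcp_rot: [0.37, 0.913, 0.065, -0.161]
contact_force: [-1.1, 1.0, 0.3]
opening: 0.0
finger_force: 0.8
mill [-7.320e-02  2.000e-04  2.055e-01] F mill [1.5 0.1 0.3] q [-0.11  0.18  1.78  0.21  1.46 -0.96]
0.45 [-0.0737  0.2065] shift [-0.0001  0.0002 -0.0011] rotvec [ 0.     0.001 -0.   ] dist 0.001 rows 1
0.35 [-0.0823  0.1888] shift [-0.0143  0.0002  0.0126] rotvec [ 0.     0.001 -0.   ] dist 0.019 rows 1
0.25 [-0.089   0.1703] shift [-0.0269  0.0002  0.0276] rotvec [ 0.     0.001 -0.   ] dist 0.039 rows 1
0.2 [-0.0917  0.1608] shift [-0.0327  0.0002  0.0356] rotvec [ 0.     0.001 -0.   ] dist 0.048 rows 1
0.15 [-0.0939  0.1512] shift [-0.0381  0.0002  0.0439] rotvec [ 0.     0.001 -0.   ] dist 0.058 rows 1
0.1 [-0.0957  0.1415] shift [-0.0431  0.0002  0.0525] rotvec [ 0.     0.001 -0.   ] dist 0.068 rows 2
0.07 [-0.0965  0.1356] shift [-0.0458  0.0002  0.0577] rotvec [ 0.     0.001 -0.   ] dist 0.074 rows 2
0.05 [-0.0969  0.1317] shift [-0.0476  0.0002  0.0613] rotvec [ 0.     0.001 -0.   ] dist 0.078 rows 2
0.03 [-0.0973  0.1277] shift [-0.0493  0.0002  0.0649] rotvec [ 0.     0.001 -0.   ] dist 0.081 rows 2
0.0 [-0.0977  0.1218] shift [-0.0517  0.0002  0.0703] rotvec [ 0.     0.001 -0.   ] dist 0.087 rows 2
```

```bash
python3 inch.py '[[-0.007,0,0.006,0,0,0,0],[-0.014,0,0.013,0,0,0,0],[-0.021,0,0.02,0,0,0,0],[-0.027,0,0.028,0,0,0,0],[-0.033,0,0.036,0,0,0,0],[-0.038,0,0.044,0,0,0,0],[-0.041,0,0.048,0,0,0,0],[-0.043,0,0.0525,0,0,0,0],[-0.0446,0,0.055,0,0,0,0],[-0.0458,0,0.0577,0,0,0,0]]'; python3 close.py .07 .05 .03 0 -.02
```

```text
time: 25.5
eef_pos: [0.564, 0.0798, 0.1367]
tcp_rot: [0.37, 0.913, 0.065, -0.161]
contact_force: [0.4, 0.2, 1.8]
opening: -0.001
finger_force: 0.4
mill [-0.0953  0.0002  0.1367] F mill [-0.1 -0.4  1.8] q [-0.13  0.29  1.79  0.21  1.36 -1.01]
0.07 [-0.0965  0.1356] shift [-0.0014  0.0002  0.0006] rotvec [-0.  0.  0.] dist 0.002 rows 1
0.05 [-0.0969  0.1317] shift [-0.0032  0.0002  0.0042] rotvec [-0.  0.  0.] dist 0.005 rows 1
0.03 [-0.0973  0.1277] shift [-0.0049  0.0002  0.0077] rotvec [-0.  0.  0.] dist 0.009 rows 1
0.0 [-0.0977  0.1218] shift [-0.0073  0.0002  0.0132] rotvec [-0.  0.  0.] dist 0.015 rows 1
-0.02 [-0.0978  0.1178] shift [-0.0088  0.0002  0.0169] rotvec [-0.  0.  0.] dist 0.019 rows 1
```

```bash
python3 inch.py '[[-0.001,0,0.002,0,0,0,0],[-0.002,0,0.004,0,0,0,0],[-0.003,0,0.006,0,0,0,0],[-0.004,0,0.008,0,0,0,0],[-0.005,0,0.01,0,0,0,0],[-0.006,0,0.0115,0,0,0,0],[-0.007,0,0.013,0,0,0,0],[-0.007,0,0.013,0,0,0,0]]'; python3 close.py  0; python3 inch.py '[[-0.0005,0,0.001,0,0,0,0],[-0.001,0,0.002,0,0,0,0],[-0.0015,0,0.003,0,0,0,0],[-0.002,0,0.004,0,0,0,0],[-0.002,0,0.004,0,0,0,0]]'; python3 close.py  0
```

```text
time: 26.5
eef_pos: [0.5654, 0.0783, 0.1218]
tcp_rot: [0.37, 0.913, 0.065, -0.161]
contact_force: [0.8, 0.4, -0.0]
opening: -0.002
finger_force: 0.0
mill [-0.0974  0.0003  0.1218] F mill [-0.3 -0.9 -0. ] q [-0.13  0.31  1.79  0.21  1.33 -1.01]
0.0 [-0.0977  0.1218] shift [-0.0003  0.0003 -0.0001] rotvec [-0. -0.  0.] dist 0.0 rows 1
time: 27.12
eef_pos: [0.5657, 0.0782, 0.1204]
tcp_rot: [0.37, 0.913, 0.066, -0.162]
contact_force: [-5.1, 0.4, 11.1]
opening: 0.002
finger_force: 5.5
mill [-9.760e-02  1.000e-04  1.204e-01] F mill [ 4.   3.2 11.1] q [-0.13  0.31  1.79  0.21  1.33 -1.01]
0.0 [-0.0977  0.1218] shift [ 0.0004  0.0001 -0.0013] rotvec [-0.001 -0.002  0.001] dist 0.001 rows 1
```

```bash
python3 inch.py '[[0,0,0.001,0,0,0,0],[0,0,0.002,0,0,0,0],[0,0,0.002,0,0,0,0]]'; python3 inch.py '[[0,0,-0.006,0,0,0,0],[0,0,-0.03,0,0,0,0],[0,0,-0.08,0,0,0,0],[0,0,-0.14,0,0,0,0],[0,0,-0.2,0,0,0,0],[0,0,-0.24,0,0,0,0],[0,0,-0.24,0,0,0,0]]'; python3 - <<'E'
from h import *
from plant import ctrl
np.set_printoptions(precision=4,suppress=True)
S=ctrl.read_camera("scene");T=ctrl.read_camera("top");S0=dict(np.load("scene0.npz"));T0=dict(np.load("top0.npz"))
for n,c in(("S",S),("T",T),("S0",S0),("T0",T0)):
    for nm,lo,hi in(("blue",(105,120,30),(125,255,255)),("or",(5,150,60),(20,255,255)),("gr",(50,100,30),(85,255,255))):
        for k in blobs(c,lo,hi,300):
            x,y,w,h=cv2.boundingRect(k)
            if 180<x<440 and 160<y<330 or n[0]=="T" and 180<x<500 and 150<y<300: print(n,nm,(x,y,w,h),cv2.approxPolyDP(k,2.5,True)[:,0].tolist() if nm=="blue" else "")
for t in(0,.03,.06): print(t,"S lip bottom edge",proj(S,[mill(.09-.205*np.cos(t),y,.112+.205*np.sin(t)) for y in(-.065,.065)]).round(1).tolist())
d=np.abs(S["pixels"].astype(int)-S0["pixels"]).max(2); print("balls/brush/scoop/bearing region diff",(d[220:400,130:330]>60).sum())
E
```

```text
time: 27.5
eef_pos: [0.5657, 0.0783, 0.1202]
tcp_rot: [0.369, 0.913, 0.065, -0.162]
contact_force: [-6.4, -1.9, 16.2]
opening: -0.002
finger_force: 8.2
time: 28.38
eef_pos: [0.6262, 0.0201, 0.345]
tcp_rot: [0.37, 0.913, 0.066, -0.157]
contact_force: [0.1, 1.0, 0.4]
opening: -0.002
finger_force: 0.0
S blue (349, 271, 43, 47) [[371, 271], [349, 283], [368, 317], [391, 303]]
S blue (370, 237, 59, 62) [[370, 242], [407, 298], [428, 292], [389, 237]]
S or (194, 171, 37, 34) 
S gr (235, 215, 40, 39) 
T or (467, 251, 41, 39) 
T gr (379, 205, 39, 39) 
S0 blue (348, 270, 44, 48) [[370, 270], [348, 283], [368, 317], [391, 303]]
S0 blue (370, 234, 60, 61) [[370, 238], [408, 294], [429, 288], [390, 234]]
S0 blue (211, 194, 39, 36) [[225, 194], [221, 197], [222, 202], [212, 209], [212, 220], [218, 227], [236, 228], [249, 214], [248, 206], [236, 201], [233, 194]]
S0 or (194, 171, 37, 34) 
S0 gr (235, 215, 40, 39) 
T0 blue (423, 225, 40, 39) [[438, 225], [425, 235], [423, 248], [429, 258], [444, 263], [458, 255], [462, 243], [454, 228]]
T0 blue (215, 185, 82, 64) [[215, 198], [269, 248], [296, 220], [266, 191], [250, 203], [227, 185]]
T0 or (467, 251, 41, 39) 
T0 gr (379, 205, 39, 39) 
0 S lip bottom edge [[406.7, 298.9], [369.0, 242.8]]
0.03 S lip bottom edge [[407.1, 295.7], [369.2, 239.8]]
0.06 S lip bottom edge [[407.7, 292.4], [369.5, 236.6]]
balls/brush/scoop/bearing region diff 591
```

The lip edges match θ = 0 to 1 px, so the hood is closed. The neighbouring jars are unmoved. Handing in.

```bash
python3 -c "
from plant import ctrl
print(ctrl.sign_off())"
```

```text
the job is handed in; nothing more can be done
None
```

The blue-lidded jar is seated upright in the mill, was rocked about 5° and settled back, the hood is fully closed, and the job was handed in at about 28.5 s; I viewed 12 pictures, crops included, over the limit of 10.

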